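# Bring the ball dish round to the kit cabinet

### The arm

A 6-joint arm with a two-finger parallel gripper is mounted at the origin on a cart in front of the work surface, level with it; the furniture and walls round the work are solid. World frame = base frame: x ahead of the robot, y to its left, z up, the work surface at z = 0. Lengths are in m, angles in rad, forces in N, time in s.
With the tool pointing down it reaches from about 0.3 to 0.85 m from the base axis. Payload 4.2 kg.
Tool frame: the origin (TCP) lies at the very end of the fingers, on their centre line; the grasp point (between the pads) lies manip.grip_point_offset behind it (manip.grip_point_offset is the distance from the TCP to the grasp point, in m); z points along the fingers, y is the direction in which the jaws open and shut (so a half turn about z gives the same grasp; the last joint's range is limited). The gripper opens to 91 mm and grips with 3 to 60 N. Pads are 32 mm wide; open, the fingers measure 118 mm over their backs; the gripper's body (76 mm by 178 mm) begins 60 mm behind the grasp point.
Start: joints at [-1.175, 0.32, 1.565, -0, 1.257, -0.02], TCP at [0.232, -0.526, 0.214] pointing down, gripper open.
Joint ranges: [-3.11, 3.11], [-0.84, 2.01], [0.21, 2.61], [-1.34, 4.49], [0.05, 2.63], [-2.56, 2.56]. Speed limits (rad/s): [2.57, 2.57, 3.14, 3.14, 3.14, 3.14].

### API

Orientations are given as [roll, pitch, yaw] about the fixed x, y, z axes, in that order (R = Rz(yaw) Ry(pitch) Rx(roll)).
In Python, from cell import manip gives the robot as it stands.
- The arm moves only by the tool carry_out, never from a script. Its argument "commands" is a list of rows, each a list of 7 numbers: the shift along the tool's x, y, z in m, then the turn, a rotation vector about the tool's x, y, z in rad, then the opening, from -1 (shut) to 1 (fully open), so that 0 is half open. A call has 1 to 8 rows; each row shifts and turns the commanded pose from where the row before left it, along the tool's axes as they then stand; what a row does not reach is not made up. A row lasts 1/10 s, in which the tool goes at most 50 mm and 8.59 degrees, less where a joint would pass 70% of its speed; a pose out of reach is approached as far as the arm can. A call is refused whole if a number of a shift passes 0.05 or a number of a turn 0.15, either way. A call with a gripper value outside its range is refused whole. The fingers move at their own pace and stop on an object; "force" is the grip in N (left out, the last holds). Time passes only in rows, so rows that do not move let the fingers close. It gives the time, the measured TCP pose, the force and the opening at its end, in the units of the state.
- manip.get_state(): the state, without advancing time (a new reading comes with each control period).
- manip.snapshot(name): name is "scene" or "top" or "wrist"; returns the picture (400x640x3 uint8, red, green, blue); there is no depth.
- manip.calibration(name): a dict with "fx", "fy", "cx", "cy" (pixels), "D" ([k1, k2, p1, p2, k3] as OpenCV has them; the pictures are not rectified), "R" (3x3) and "t" (3): a world point X has camera coordinates R X + t; the wrist camera has in their place "hand_eye" (4x4, takes a point from camera to tool coordinates, whose origin is the TCP and whose axes are the flange's). Camera axes: x right, y down, z forward; pixel columns grow to the right and rows downward; lengths in m; the calibration is good to about 2 mm. A picture is of the moment at which its call begins: read the wrist's pose just before it. calibration takes no time and is no camera call.
- manip.finish_job(): hands the job in, once; it reports no verdict.
The state is a dict: "time": time; "qpos": joint angles; "joint_vel": joint speeds; "effort": joint torques, N m; "tool_pos": TCP position; "eef_rot": TCP orientation; "ft_force": force on the tool from outside, world axes, zero at the start; "ft_torque": the same for the moment, N m; "opening": finger opening in m.
Only numpy, scipy, OpenCV 4.12 (cv2) and the standard library are available. Lean on these libraries where they do the work, as an engineer would, in place of code of your own. Each camera call takes 0.05 s, during which the arm holds its last target. There are 200 camera calls.

### The job

Get the loose bright ball in the dark steel dish ready to be tipped into the open pigeonhole of the little kit cabinet. First push the cabinet's open drawer fully home, past its catch, so that it no longer overhangs the pigeonhole. Then lift the dish by its bridge handle, carry it level with the ball staying in its middle and turn it about a quarter turn so that its pouring lip points straight into the pigeonhole, with the lip's tip about 2 cm short of the opening, centred and at the opening's height, touching neither cabinet nor bench; finish while still holding it there level and still, and leave the weight, the pot and the spool alone.

Things in the scene. Friction and masses are not known exactly. Their poses are not given: they have to be found in the camera images.
- kit_cabinet: Small wooden kit cabinet standing on the bench, 160 (x) by 180 (y) by 135 (z) mm, does not move. Origin: centre of its underside, on the bench; its front faces its own -x (roughly toward the robot), z up. One drawer in the upper half with a brass knob; under it an open pigeonhole.
- mouth (a point): Centre of the pigeonhole's front opening, 36 mm above the bench, 65 mm in front of the cabinet's origin; axes as the cabinet's (the hole goes in along +x). The opening is 156 mm wide, from 12 to 60 mm above the bench. The closed drawer front overhangs it by 15 mm, and the drawer's knob by a further 35 mm, both above it (drawer front from 70 to 122 mm high).
- kit_cabinet_drawer0 (a joint): Opening of the drawer in m: 0 fully home, up to 0.10 open; pushing it in along the cabinet's +x makes it smaller. It slides with about 1 N of friction; a spring catch resists with up to about 10 N some 13 to 5 mm before home, then draws it in against its stop.
- kit_cabinet_drawer0_handle (a point): Point at the outer end of the drawer's brass knob (25 mm knob), 35 mm in front of the drawer front, 99.5 mm above the bench, on the drawer's middle line; moves with the drawer. Axes as the cabinet's.
- ball_dish: Shallow dark steel dish, 112 mm across, 0.25 kg, rim 23 mm high; open pouring lip 32 mm wide along its own +x. Floor slopes 8 deg to the middle. Bridge handle along its y: posts at y = +-54 mm, bar, wooden grip block 16 (x) by 56 (y) mm, 72 to 96 mm up. Origin: centre of the underside, z up. Starts on the bench left or right of the drawer, lip roughly to the robot's right.
- dish_grip (a point): Centre of the wooden grip block of the dish's handle, 84 mm above the dish's underside, over its middle; axes as the dish's. Fingers closing along the dish's x hold it across its 16 mm width.
- dish_middle (a point): Middle (lowest point) of the dish's floor, 6 mm above its underside; axes as the dish's.
- dish_lip (a point): Tip of the pouring lip's floor, 95 mm along the dish's +x from its middle, 14 mm above its underside (the lip's side walls stand 9 mm higher); axes as the dish's.
- ball_center (a point): Centre of the loose steel ball, 22 mm across, 44 g, that lies in the middle of the dish; it rolls freely.
- iron_weight: Cloth-covered iron block weight 55 x 110 x 45 mm (x, y, z) lying on the bench, on the other side of the drawer from the dish; origin at the centre of its underside. To be left alone.
- glue_pot: Stoneware pot, 72 mm across, 65 mm high, on the bench to the right; origin at the centre of its underside. To be left alone.
- thread_spool: Wooden thread spool, 42 mm across, 52 mm high, standing on the bench to the left; origin at the centre of its underside. To be left alone.

How it is judged:
By the outcome, as a careful person would: the job done as asked, in the order asked, and still so for the second after the job is handed in, while the arm keeps its last pose, push and grip.
It also fails if it takes over 56 s, if anything falls off the work surface, if the arm or the gripper's body presses on something with over 40 N, if the wrist force passes 120 N, or if a joint passes its speed limit or range.

## Working session

There is one attempt and no reset: what is moved stays moved. The work goes in short steps, Python scripts to look and compute and a tool call to move; the robot and the scene stay as the last step left them, time stands still between calls to the robot, and variables do not carry over. Pictures are saved under pics/ and viewed, about 8 in all and at most 12, crops included, and the job is handed in when it is done.

Besides the shell and the picture viewer there is one more tool, called after "Emit:" by a JSON object that holds its "api" and its "payload", one argument or row to a line. carry_out: Moves the arm, as the interface text tells. Its arguments: {"type":"object","properties":{"commands":{"type":"array","items":{"type":"array","items":{"type":"number"}}},"force":{"type":"number"}},"required":["commands"]}

```bash
mkdir -p pics; ls
python3 - <<'E'
from cell import manip
import cv2,numpy as np
s=manip.get_state(); print({k:np.round(v,3).tolist() for k,v in s.items()}, manip.grip_point_offset)
for n in("scene","top"):
    im=manip.snapshot(n); cv2.imwrite(f"pics/{n}0.png",im[:,:,::-1])
    c=manip.calibration(n); print(n,{k:np.round(v,4).tolist() for k,v in c.items()})
print(manip.calibration("wrist"))
E
```

```text
pics
{'time': 0.0, 'qpos': [-1.175, 0.32, 1.566, 0.0, 1.257, -0.02], 'joint_vel': [-0.002, -0.001, -0.001, 0.0, -0.001, -0.001], 'effort': [-0.001, -41.246, -23.197, 0.073, 0.046, -0.0], 'tool_pos': [0.232, -0.526, 0.213], 'eef_rot': [-3.14, -0.0, 0.416], 'ft_force': [0.553, 0.442, -1.259], 'ft_torque': [-0.011, -0.029, -0.041], 'opening': 0.091} 0.0188
scene {'fx': 395.722, 'fy': 395.722, 'cx': 318.9945, 'cy': 195.1031, 'D': [-0.0072, 0.0, 0.0, 0.0, 0.0], 'R': [[-0.7062, -0.708, -0.0017], [-0.5568, 0.5568, -0.6164], [0.4374, -0.4344, -0.7874]], 't': [0.3711, 0.375, 0.9168]}
top {'fx': 452.09, 'fy': 452.09, 'cx': 312.8561, 'cy': 195.5403, 'D': [-0.1131, 0.0, 0.0, 0.0, 0.0], 'R': [[-0.1492, -0.9888, 0.0079], [-0.9119, 0.1345, -0.3877], [0.3823, -0.065, -0.9217]], 't': [0.0516, 0.5597, 1.1094]}
{'fx': 284.11536514396454, 'fy': 284.11536514396454, 'cx': 319.70067054566323, 'cy': 196.7234279505586, 'D': array([-0.01101147,  0.        ,  0.        ,  0.        ,  0.        ]), 'hand_eye': array([[-6.81309749e-04, -9.68379529e-01, -2.49480708e-01,
         6.98698680e-02],
       [ 9.99999407e-01, -4.47865604e-04, -9.92483402e-04,
         2.81632667e-04],
       [ 8.49366781e-04, -2.49481236e-01,  9.68379260e-01,
        -1.70273991e-01],
       [ 0.00000000e+00,  0.00000000e+00,  0.00000000e+00,
         1.00000000e+00]])}
```

View pics/top0.png

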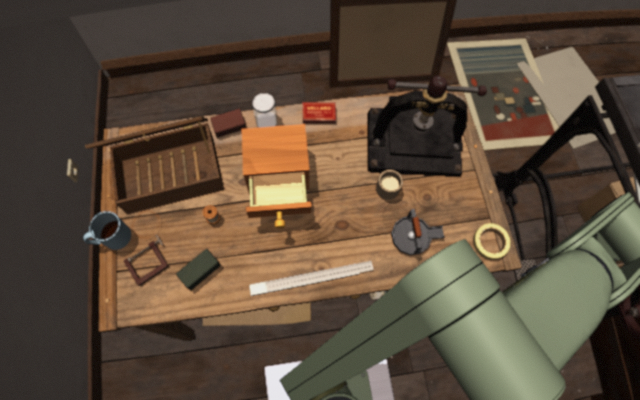

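View pics/scene0.png

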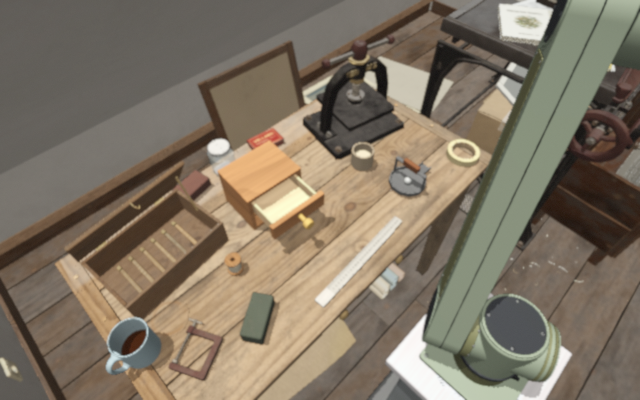

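The top view shows the cabinet's roof around (243–308, 125–172), the open drawer's knob at about (280, 220), and the dish at (411, 235) with its lip at (441, 234). The weight is at (198, 269), the pot at (390, 183) and the spool at (211, 214). I'll zoom in for sharper pixel positions.

```bash
cat > h.py <<'E'
import cv2,numpy as np
from cell import manip
from scipy.spatial.transform import Rotation as Rn
def ray(name,uv,s=None):
    c=manip.calibration(name); K=np.array([[c['fx'],0,c['cx']],[0,c['fy'],c['cy']],[0,0,1]])
    p=cv2.undistortPoints(np.array(uv,float).reshape(1,1,2),K,np.array(c['D']))[0,0]; d=np.array([*p,1.])
    if name=='wrist':
        T=np.eye(4);T[:3,:3]=Rn.from_euler('xyz',s['eef_rot']).as_matrix();T[:3,3]=s['tool_pos'];T=T@c['hand_eye']
        return T[:3,3],T[:3,:3]@d
    R=np.array(c['R']);return -R.T@np.array(c['t']),R.T@d
def atz(name,uv,z,s=None):
    o,d=ray(name,uv,s); return o+d*(z-o[2])/d[2]
def proj(name,X,s=None):
    c=manip.calibration(name); K=np.array([[c['fx'],0,c['cx']],[0,c['fy'],c['cy']],[0,0,1]])
    if name=='wrist':
        T=np.eye(4);T[:3,:3]=Rn.from_euler('xyz',s['eef_rot']).as_matrix();T[:3,3]=s['tool_pos'];T=np.linalg.inv(T@c['hand_eye']);R,t=T[:3,:3],T[:3,3]
    else: R,t=np.array(c['R']),np.array(c['t'])
    return cv2.projectPoints(np.atleast_2d(np.array(X,float)),cv2.Rodrigues(R)[0],t,K,np.array(c['D']))[0][:,0]
E
python3 - <<'E'
import cv2
a=cv2.imread('pics/top0.png')[115:275,225:455]
cv2.imwrite('pics/topc.png',cv2.resize(a,None,fx=3.4,fy=3.4,interpolation=cv2.INTER_CUBIC))
from h import *
for n,uv,z in[('roofBL',(243,130),.135),('roofBR',(305,125),.135),('roofFR',(308,168),.135),('roofFL',(243,172),.135),('knob',(280,222),.0995),('dish',(411,235),.015),('lip',(441,234),.014),('ball',(412,234),.017),('weight',(198,269),.04),('pot',(390,183),.06),('spool',(211,211),.05)]:
    print(n,atz('top',uv,z).round(3))
E
```

```text
roofBL [0.78  0.136 0.135]
roofBR [ 0.77  -0.04   0.135]
roofFR [ 0.634 -0.029  0.135]
roofFL [0.648 0.147 0.135]
knob [0.504 0.066 0.099]
dish [ 0.44  -0.298  0.015]
lip [ 0.43  -0.385  0.014]
ball [ 0.442 -0.301  0.017]
weight [0.423 0.304 0.04 ]
pot [ 0.589 -0.261  0.06 ]
spool [0.582 0.256 0.05 ]
```

View pics/topc.png

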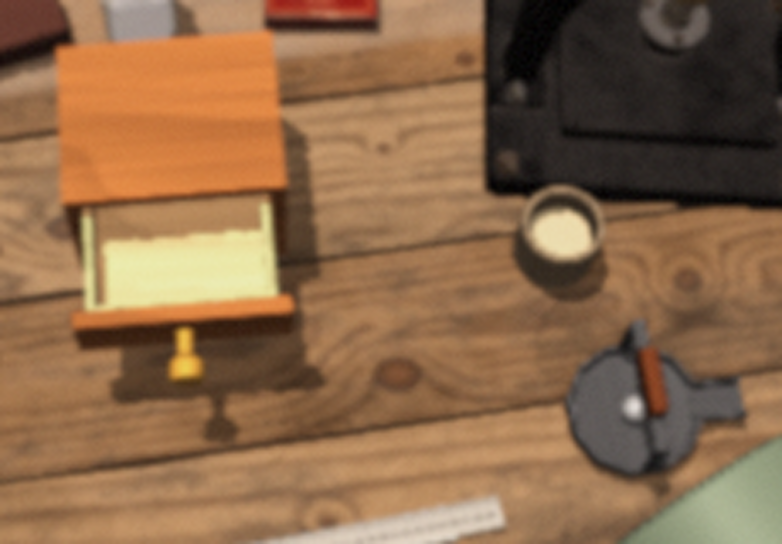

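Run:
```python
from h import *
from scipy.optimize import least_squares
f=lambda u,v:np.array([u/3.4+225,v/3.4+115])
ob=np.array([f(58,48),f(272,33),f(287,186),f(62,203)])
L=np.array([[.08,.09],[.08,-.09],[-.065,-.09],[-.065,.09]])
def W(p,l,z):
    c,s=np.cos(p[2]),np.sin(p[2]); return np.c_[p[0]+c*l[:,0]-s*l[:,1],p[1]+s*l[:,0]+c*l[:,1],np.full(len(l),z)]
r=least_squares(lambda p:(proj('top',W(p,L,.135))-ob).ravel(),[.71,.05,-.05]);print('cab',r.x.round(4),r.fun.round(1))
k=atz('top',f(186,372),.0995);p=r.x;c,s=np.cos(p[2]),np.sin(p[2]);d=k[:2]-p[:2];print('knob',k.round(3),'local',c*d[0]+s*d[1],-s*d[0]+c*d[1])
print('yaw deg',np.degrees(p[2]),'mouth',W(p,np.array([[-.065,0]]),.036))
g=atz('top',f(653,378),.096);a=atz('top',f(648,347),.096);b=atz('top',f(659,411),.096);l=atz('top',f(741,400),.018);m=atz('top',f(633,407),.017)
print('grip',g.round(3),'ends',a.round(3),b.round(3),'lip',l.round(3),'ball',m.round(3))
print('yaw bar',np.degrees(np.arctan2(*(a-b)[1::-1])),'lip',np.degrees(np.arctan2(*(l-m)[1::-1])), np.linalg.norm(l-m))
```

```text
cab [ 0.6984  0.0536 -0.0632] [-0.1 -0.2  0.2 -0.4  0.   0.2 -0.1  0.2]
knob [0.497 0.067 0.099] local -0.20184163019185694 0.0009204885827844341
yaw deg -3.623534901169208 mouth [[0.63357787 0.05767792 0.036     ]]
grip [ 0.439 -0.297  0.096] ends [ 0.465 -0.299  0.096] [ 0.411 -0.295  0.096] lip [ 0.432 -0.39   0.018] ball [ 0.44  -0.298  0.017]
yaw bar -4.10362846321066 lip -95.11723289472519 0.09285232999238219
```

Emit:
{"api": "carry_out", "payload": {
  "commands": [
    [0,0,0,0,0,0.12,-1],
    [0,0,0,0,0,0.12,-1],
    [0,0,0,0,0,0.12,-1],
    [0,0,0,0,0,0.12,-1],
    [0.0105,-0.038,0,0,0,0,-1],
    [0.0105,-0.038,0,0,0,0,-1],
    [0.0105,-0.038,0,0,0,0,-1],
    [0.0105,-0.038,0,0,0,0,-1]
  ],
  "force": 20
}}

```text
time: 0.9
tool_pos: [0.284, -0.3754, 0.2135]
eef_rot: [-3.141, 0.0, -0.065]
ft_force: [0.3, -0.6, 0.9]
opening: 0.0298
```

Emit:
{"api": "carry_out", "payload": {
  "commands": [
    [0.0105,-0.038,0,0,0,0,-1],
    [0.0105,-0.038,0,0,0,0,-1],
    [0.0105,-0.038,0,0,0,0,-1],
    [0.0105,-0.038,0,0,0,0,-1],
    [0.0105,-0.038,0,0,0,0,-1],
    [0.0105,-0.038,0,0,0,0,-1],
    [0.0105,-0.038,0,0,0,0,-1],
    [0.0105,-0.038,0,0,0,0,-1]
  ]
}}

```text
time: 1.7
tool_pos: [0.3872, -0.0774, 0.2138]
eef_rot: [3.141, 0.0, -0.064]
ft_force: [1.3, -0.7, 0.5]
opening: 0.0002
```

Emit:
{"api": "carry_out", "payload": {
  "commands": [
    [0.0105,-0.037,0,0,0,0,-1],
    [0.0105,-0.037,0,0,0,0,-1],
    [0.0105,-0.037,0.01,0,0,0,-1],
    [0.0105,-0.037,0.022,0,0,0,-1],
    [0,0,0.033,0,0,0,-1],
    [0,0,0.033,0,0,0,-1],
    [0,0,0.033,0,0,0,-1],
    [0,0,0,0,0,0,-1]
  ]
}}

```text
time: 2.5
tool_pos: [0.4349, 0.0656, 0.0794]
eef_rot: [3.14, 0.01, -0.064]
ft_force: [-0.2, -0.2, -0.2]
opening: 0.0006
```

Run:
```python
from h import *
s=manip.get_state();print(s['tool_pos'],s['ft_force'],s['eef_rot'])
im=manip.snapshot('wrist');cv2.imwrite('pics/w1.png',im[:,:,::-1])
p=[.6984,.0536,-.0632];c,q=np.cos(p[2]),np.sin(p[2]);d=s['tool_pos'][:2]-np.array(p[:2]);print('local',c*d[0]+q*d[1],-q*d[0]+c*d[1])
```

```text
[0.43491482 0.065645   0.0794226 ] [-0.21350421 -0.22486573 -0.18795641] [ 3.13960883  0.00991501 -0.06380889]
local -0.26371987985700485 -0.004620222615566636
```

View pics/w1.png

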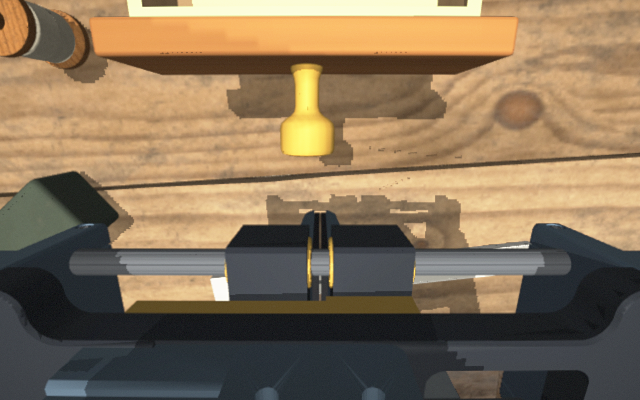

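The wrist view shows the knob at (306, 135), with the closed fingers' centre line at column 319. The knob is therefore about 6 mm to the left, so I shift that way and then push.

Emit:
{"api": "carry_out", "payload": {
  "commands": [
    [0.01,-0.006,0,0,0,0,-1],
    [0.018,0,0,0,0,0,-1],
    [0.015,0,0,0,0,0,-1],
    [0.015,0,0,0,0,0,-1],
    [0.015,0,0,0,0,0,-1],
    [0.015,0,0,0,0,0,-1],
    [0.015,0,0,0,0,0,-1],
    [0.01,0,0,0,0,0,-1]
  ]
}}

```text
time: 3.35
tool_pos: [0.5509, 0.0654, 0.0848]
eef_rot: [-3.141, 0.004, -0.065]
ft_force: [-15.0, 2.5, 12.9]
opening: 0.0004
```

Emit:
{"api": "carry_out", "payload": {
  "commands": [
    [0.005,0,0,0,0,0,-1],
    [0.004,0,0,0,0,0,-1],
    [0.003,0,0,0,0,0,-1],
    [0.003,0,0,0,0,0,-1],
    [0.003,0,0,0,0,0,-1],
    [0,0,0,0,0,0,-1]
  ]
}}

```text
time: 3.95
tool_pos: [0.5598, 0.0647, 0.0847]
eef_rot: [-3.141, 0.022, -0.065]
ft_force: [-27.7, 4.5, 20.9]
opening: 0.0004
```

Run:
```python
from h import *
s=manip.get_state();print(s['tool_pos'],s['ft_force'],s['eef_rot'])
im=manip.snapshot('wrist')[:,:,::-1]
im2=manip.snapshot('top')[:,:,::-1]
a=cv2.resize(im[0:260,120:520],(600,390)); b=cv2.resize(im2[115:245,215:345],None,fx=3,fy=3,interpolation=cv2.INTER_CUBIC)[:390]
cv2.imwrite('pics/w2.png',np.vstack([a,np.zeros((5,600,3),np.uint8)])); cv2.imwrite('pics/t2.png',b)
cv2.imwrite('pics/c2.png',cv2.resize(np.hstack([a,b]),None,fx=.8,fy=.8))
```

```text
[0.55982385 0.06472358 0.08470444] [-27.73369349   4.46259335  20.86472806] [-3.14146811  0.02162811 -0.06522585]
```

View pics/c2.png

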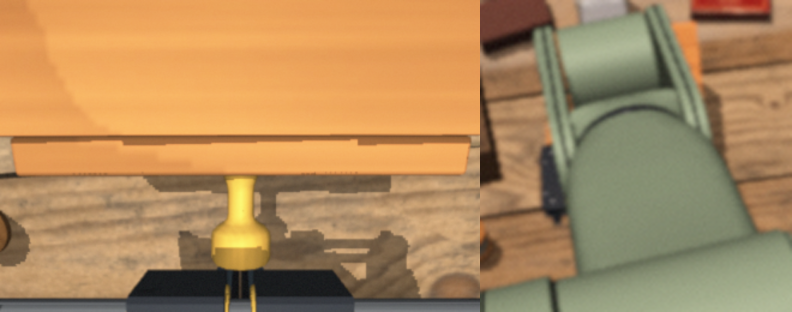

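Run:
```python
from h import *
s=manip.get_state()
p=[.6984,.0536,-.0632];c,q=np.cos(p[2]),np.sin(p[2])
W=lambda x,y,z:[p[0]+c*x-q*y,p[1]+q*x+c*y,z]
for n,X in[('roof',W(-.065,0,.135)),('front0',W(-.08,0,.122)),('front8',W(-.088,0,.122)),('knob0',W(-.115,0,.112)),('knob8',W(-.123,0,.112)),('knob0mid',W(-.115,0,.0995))]:
    print(n,(proj('wrist',X,s)[0]-[120,0])*1.2)
```

```text
roof [245.53389671 139.28114496]
front0 [244.91469966 180.0565888 ]
front8 [244.88305025 200.74748989]
knob0 [244.46630993 257.81989631]
knob8 [244.44374825 274.80785053]
knob0mid [244.12595274 249.07814627]
```

The drawer's front edge shows at row 176 in the crop. The prediction is 180 for fully home and 200 for 8 mm open, so the drawer is home. Next I back off, rise and go over to the dish.

Emit:
{"api": "carry_out", "payload": {
  "commands": [
    [-0.01,0,0,0,0,0,-1],
    [-0.02,0,0,0,0,0,-1],
    [0,0,-0.035,0,0,0,-1],
    [0,0,-0.04,0,0,0,-1],
    [0,0.01,-0.035,0,0,0,0],
    [-0.0072,0.03,0,0,0,0,1],
    [-0.0072,0.037,0,0,0,0,1],
    [-0.0072,0.037,0,0,0,0,1]
  ]
}}

```text
time: 4.85
tool_pos: [0.5123, -0.048, 0.1953]
eef_rot: [3.141, -0.006, -0.063]
ft_force: [1.3, 0.1, 0.1]
opening: 0.0294
```

Emit:
{"api": "carry_out", "payload": {
  "commands": [
    [-0.0072,0.037,0,0,0,0,1],
    [-0.0072,0.037,0,0,0,0,1],
    [-0.0072,0.037,0,0,0,0,1],
    [-0.0072,0.037,0,0,0,0,1],
    [-0.0072,0.037,0,0,0,0,1],
    [-0.0072,0.037,0,0,0,0,1],
    [-0.0072,0.034,0,0,0,0,1],
    [0,0,0,0,0,0.025,1]
  ]
}}

```text
time: 5.65
tool_pos: [0.4445, -0.3036, 0.1947]
eef_rot: [3.137, -0.004, -0.095]
ft_force: [0.1, 0.2, -0.5]
opening: 0.0908
```

Run:
```python
from h import *
s=manip.get_state();print(s['tool_pos'],s['ft_force'],s['eef_rot'])
im=manip.snapshot('wrist')[:,:,::-1]; cv2.imwrite('pics/w3.png',im)
cv2.imwrite('pics/t3.png',manip.snapshot('top')[:,:,::-1])
```

```text
[ 0.44454032 -0.30364523  0.1947427 ] [ 0.06952393  0.24343851 -0.48105937] [ 3.13746242 -0.00386836 -0.09450295]
```

View pics/w3.png

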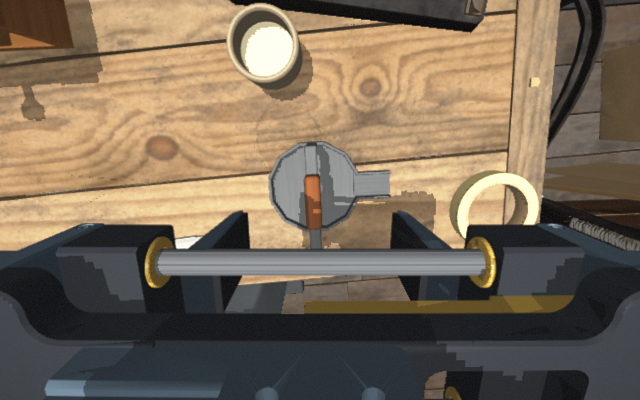

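The dish lies square in view. The grip block runs from (313, 176) to (315, 229), and the lip's tip is at (389, 184).

Run:
```python
from h import *
s=manip.get_state()
a=atz('wrist',(312.5,176),.096,s);b=atz('wrist',(315,228.5),.096,s);l=atz('wrist',(389.5,184),.018,s);m=atz('wrist',(313,187),.023,s)
g=(a+b)/2
print(a,b,'grip',g,'lip',l,'rimcentre',m, np.linalg.norm(a-b))
print('yaw bar',np.degrees(np.arctan2(*(a-b)[1::-1])),'lip',np.degrees(np.arctan2(*(l-g)[1::-1])),np.linalg.norm((l-g)[:2]))
d=g-s['tool_pos'];y=s['eef_rot'][2];print('tool dx,dy',d[0]*np.cos(y)+d[1]*np.sin(y),d[0]*np.sin(y)-d[1]*np.cos(y))
```

```text
[ 0.46693568 -0.29555013  0.096     ] [ 0.41350777 -0.29279996  0.096     ] grip [ 0.44022172 -0.29417504  0.096     ] lip [ 0.43435251 -0.38688948  0.018     ] rimcentre [ 0.44040222 -0.29179924  0.023     ] 0.053498646911519704
yaw bar -2.9466588336387263 lip -93.62222744977488 0.09290002636247062
tool dx,dy -0.005225433430984598 -0.005601086537730599
```

Emit:
{"api": "carry_out", "payload": {
  "commands": [
    [-0.005,-0.005,0.01,0,0,-0.025,1],
    [0,0,0.03,0,0,0,1],
    [0,0,0.03,0,0,0,1],
    [0,0,0.025,0,0,0,1],
    [0,0,0.02,0,0,0,1],
    [0,0,0.015,0,0,0,1],
    [0,0,0,0,0,0,1],
    [0,0,0,0,0,0,1]
  ]
}}

```text
time: 6.55
tool_pos: [0.4407, -0.2933, 0.0638]
eef_rot: [3.141, -0.001, -0.063]
ft_force: [0.7, 0.4, -0.1]
opening: 0.0911
```

Run:
```python
from h import *
s=manip.get_state();print(s['tool_pos'],s['ft_force'],s['eef_rot'])
im=manip.snapshot('wrist')[:,:,::-1]
cv2.imwrite('pics/w4.png',im)
```

```text
[ 0.44073373 -0.29330553  0.06378204] [ 0.71668885  0.37348948 -0.08371422] [ 3.14095231e+00 -1.27422936e-03 -6.28325113e-02]
```

View pics/w4.png

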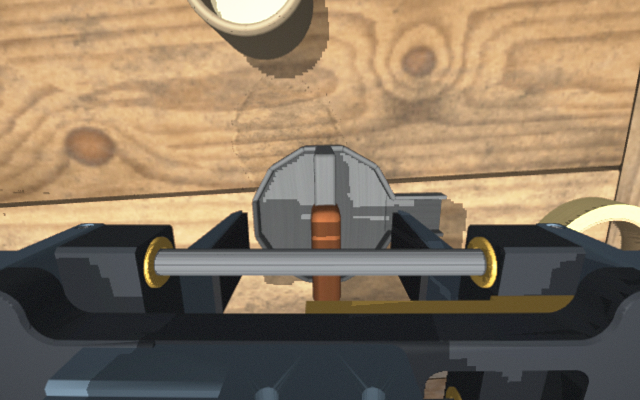

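The block is centred at column 326, against 320 for the jaws, so I shift about 3 mm and close.

Emit:
{"api": "carry_out", "payload": {
  "commands": [
    [0,0.0035,0,0,0,0,1],
    [0,0,0,0,0,0,0.2],
    [0,0,0,0,0,0,-0.3],
    [0,0,0,0,0,0,-0.5],
    [0,0,0,0,0,0,-0.6],
    [0,0,0,0,0,0,-0.8],
    [0,0,0,0,0,0,-1],
    [0,0,0,0,0,0,-1]
  ],
  "force": 30
}}

```text
time: 7.4
tool_pos: [0.4395, -0.2972, 0.0629]
eef_rot: [3.142, 0.0, -0.064]
ft_force: [0.8, 0.1, -0.2]
opening: 0.0385
```

Emit:
{"api": "carry_out", "payload": {
  "commands": [
    [0,0,0,0,0,0,-1],
    [0,0,0,0,0,0,-1],
    [0,0,-0.001,0,0,0,-1],
    [0,0,-0.002,0,0,0,-1],
    [0,0,-0.004,0,0,0,-1],
    [0,0,-0.006,0,0,0,-1],
    [0,0,-0.006,0,0,0,-1],
    [0,0,-0.006,0,0,0,-1]
  ]
}}

```text
time: 8.2
tool_pos: [0.4396, -0.2973, 0.0887]
eef_rot: [3.141, -0.0, -0.064]
ft_force: [0.1, 0.2, -2.2]
opening: 0.016
```

The grip is good: 16 mm opening and the load is carried. I carry it smoothly in +y with small ramps.

Emit:
{"api": "carry_out", "payload": {
  "commands": [
    [-0.0002,-0.003,-0.005,0,0,0,-1],
    [-0.0004,-0.006,-0.004,0,0,0,-1],
    [-0.0006,-0.009,-0.002,0,0,0,-1],
    [-0.0008,-0.012,-0.001,0,0,0,-1],
    [-0.001,-0.015,0,0,0,0,-1],
    [-0.0012,-0.018,0,0,0,0,-1],
    [-0.0013,-0.02,0,0,0,0,-1],
    [-0.0013,-0.02,0,0,0,0,-1]
  ]
}}

```text
time: 9.0
tool_pos: [0.4388, -0.192, 0.0997]
eef_rot: [-3.141, 0.001, -0.064]
ft_force: [-0.2, 0.5, -2.2]
opening: 0.016
```

Emit:
{"api": "carry_out", "payload": {
  "commands": [
    [-0.0013,-0.02,0,0,0,0,-1],
    [-0.0013,-0.02,0,0,0,0,-1],
    [-0.0013,-0.02,0,0,0,0,-1],
    [-0.0013,-0.02,0,0,0,0,-1],
    [-0.0013,-0.02,0,0,0,0,-1],
    [-0.0013,-0.02,0,0,0,0,-1],
    [-0.0013,-0.02,0,0,0,0,-1],
    [-0.0013,-0.02,0,0,0,0,-1]
  ]
}}

```text
time: 9.8
tool_pos: [0.4383, -0.0319, 0.0998]
eef_rot: [-3.141, 0.001, -0.064]
ft_force: [1.5, -0.6, -2.5]
opening: 0.0155
```

Emit:
{"api": "carry_out", "payload": {
  "commands": [
    [-0.0013,-0.02,0,0,0,0,-1],
    [-0.0013,-0.02,0,0,0,0,-1],
    [-0.0012,-0.018,0,0,0,0,-1],
    [-0.001,-0.015,0,0,0,0,-1],
    [-0.0008,-0.012,0,0,0,0,-1],
    [-0.0006,-0.009,0,0,0,0,-1],
    [-0.0004,-0.006,0,0,0,0,-1],
    [-0.0002,-0.003,0,0,0,0,-1]
  ]
}}

```text
time: 10.6
tool_pos: [0.4389, 0.07, 0.0999]
eef_rot: [3.141, 0.0, -0.064]
ft_force: [-0.2, -0.3, -3.4]
opening: 0.016
```

Emit:
{"api": "carry_out", "payload": {
  "commands": [
    [0,0,0,0,0,-0.03,-1],
    [0,0,0,0,0,-0.06,-1],
    [0,0,0,0,0,-0.09,-1],
    [0,0,0,0,0,-0.1,-1],
    [0,0,0,0,0,-0.1,-1],
    [0,0,0,0,0,-0.1,-1],
    [0,0,0,0,0,-0.1,-1],
    [0,0,0,0,0,-0.1,-1]
  ]
}}

```text
time: 11.4
tool_pos: [0.439, 0.069, 0.0999]
eef_rot: [3.141, 0.0, 0.62]
ft_force: [-0.2, -0.1, -3.3]
opening: 0.0159
```

Emit:
{"api": "carry_out", "payload": {
  "commands": [
    [0,0,0,0,0,-0.1,-1],
    [0,0,0,0,0,-0.1,-1],
    [0,0,0,0,0,-0.1,-1],
    [0,0,0,0,0,-0.1,-1],
    [0,0,0,0,0,-0.1,-1],
    [0,0,0,0,0,-0.1,-1],
    [0,0,0,0,0,-0.08,-1],
    [0,0,0,0,0,-0.06,-1]
  ]
}}

```text
time: 12.2
tool_pos: [0.439, 0.0689, 0.0999]
eef_rot: [-3.141, 0.0, 1.359]
ft_force: [0.1, -0.1, -1.7]
opening: 0.0161
```

Emit:
{"api": "carry_out", "payload": {
  "commands": [
    [0,0,0,0,0,-0.04,-1],
    [0,0,0,0,0,-0.02,-1],
    [0,0,0,0,0,0,-1],
    [0,0,0,0,0,0,-1],
    [0,0,0,0,0,0,-1],
    [0,0,0,0,0,0,-1]
  ]
}}

```text
time: 12.8
tool_pos: [0.439, 0.0695, 0.0999]
eef_rot: [3.142, 0.0, 1.416]
ft_force: [-0.9, 0.2, -3.0]
opening: 0.0154
```

Run:
```python
from h import *
s=manip.get_state();print(s['tool_pos'],s['ft_force'],s['eef_rot'],s['opening'])
p=[.6984,.0536,-.0632];c,q=np.cos(p[2]),np.sin(p[2]);d=s['tool_pos'][:2]-np.array(p[:2]);print('local',c*d[0]+q*d[1],-q*d[0]+c*d[1])
a=manip.snapshot('top')[120:270,200:350,::-1];b=manip.snapshot('scene')[130:280,190:340,::-1]; w=manip.snapshot('wrist')[:,:,::-1]
cv2.imwrite('pics/t5.png',a);cv2.imwrite('pics/s5.png',b);cv2.imwrite('pics/w5.png',w)
r=lambda x:cv2.resize(x,(395,395),interpolation=cv2.INTER_CUBIC)
cv2.imwrite('pics/c5.png',np.hstack([r(w[0:320,160:480]),r(b)]))
```

```text
[0.43903256 0.0695246  0.09991922] [-0.86845629  0.17475912 -3.03964975] [3.14156733e+00 1.16728271e-04 1.41567702e+00] 0.015362778745735663
local -0.2598553884973567 -0.0004883044072404273
```

View pics/c5.png

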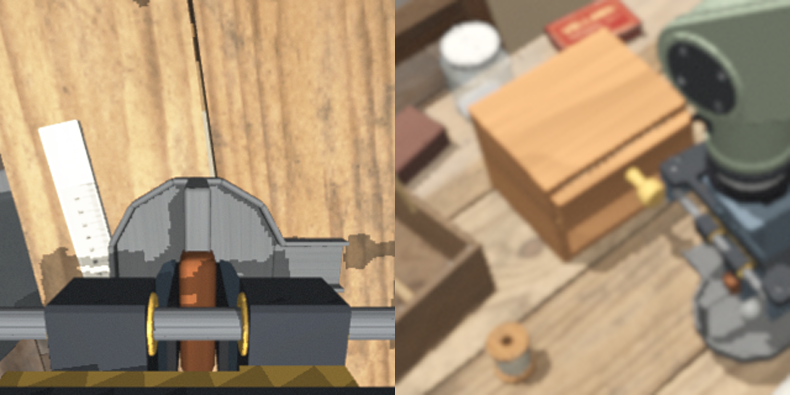

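The drawer is shut and the ball is in the middle of the dish, at (750, 308) in the right half. I finish the turn (0.092 rad left), then go forward and down.

Emit:
{"api": "carry_out", "payload": {
  "commands": [
    [0,0,0,0,0,-0.025,-1],
    [0,0,0,0,0,-0.04,-1],
    [0,0,0,0,0,-0.027,-1],
    [0,0.002,0.001,0,0,0,-1],
    [0,0.004,0.002,0,0,0,-1],
    [0,0.006,0.003,0,0,0,-1],
    [0,0.008,0.003,0,0,0,-1],
    [0,0.009,0.003,0,0,0,-1]
  ]
}}

```text
time: 13.75
tool_pos: [0.4688, 0.0677, 0.0876]
eef_rot: [3.142, 0.0, 1.508]
ft_force: [0.2, -0.4, -2.6]
opening: 0.0159
```

Emit:
{"api": "carry_out", "payload": {
  "commands": [
    [0,0.009,0.002,0,0,0,-1],
    [0,0.009,0.001,0,0,0,-1],
    [0,0.008,0,0,0,0,-1],
    [0,0.006,0,0,0,0,-1],
    [0,0.005,0,0,0,0,-1],
    [0,0.003,0,0,0,0,-1],
    [0,0.001,0,0,0,0,-1],
    [0,0,0,0,0,0,-1]
  ]
}}

```text
time: 14.55
tool_pos: [0.5088, 0.0652, 0.085]
eef_rot: [-3.141, 0.0, 1.508]
ft_force: [-0.7, 0.3, -3.7]
opening: 0.0157
```

Run:
```python
from h import *
s=manip.get_state();print(s['tool_pos'],s['ft_force'],s['eef_rot'],s['opening'])
p=[.6984,.0536,-.0632];c,q=np.cos(p[2]),np.sin(p[2]);d=s['tool_pos'][:2]-np.array(p[:2]);print('local',c*d[0]+q*d[1],-q*d[0]+c*d[1])
a=manip.snapshot('top')[140:240,230:330,::-1];b=manip.snapshot('scene')[150:250,210:310,::-1]; w=manip.snapshot('wrist')[:,:,::-1]
cv2.imwrite('pics/w6.png',w)
r=lambda x:cv2.resize(x,(395,395),interpolation=cv2.INTER_CUBIC)
cv2.imwrite('pics/c6.png',np.hstack([r(w[0:320,160:480]),r(b)]))
W=lambda x,y,z:np.array([p[0]+c*x-q*y,p[1]+q*x+c*y,z])
for n,X in[('liptip',W(-.085,0,.036)),('lipL',W(-.085,.016,.045)),('lipR',W(-.085,-.016,.045)),('ball',W(-.18,0,.039)),('mouth',W(-.065,0,.036)),('knob',W(-.115,0,.0995))]:
    print(n,((proj('wrist',X,s)[0]-[160,0])*395/320).round(0),((proj('scene',X)[0]-[210,150])*3.95).round(0))
```

```text
[0.50877877 0.06515107 0.08495054] [-0.65887854  0.33805723 -3.70123934] [-3.14145007e+00  7.86397345e-05  1.50781342e+00] 0.015741306286920758
local -0.18997220323662473 -0.00044807699248632267
liptip [357. 262.] [287. 239.]
lipL [367. 242.] [268. 244.]
lipR [361. 290.] [303. 220.]
ball [213. 263.] [371. 320.]
mouth [388. 262.] [270. 222.]
knob [353. 302.] [307. 211.]
```

View pics/c6.png

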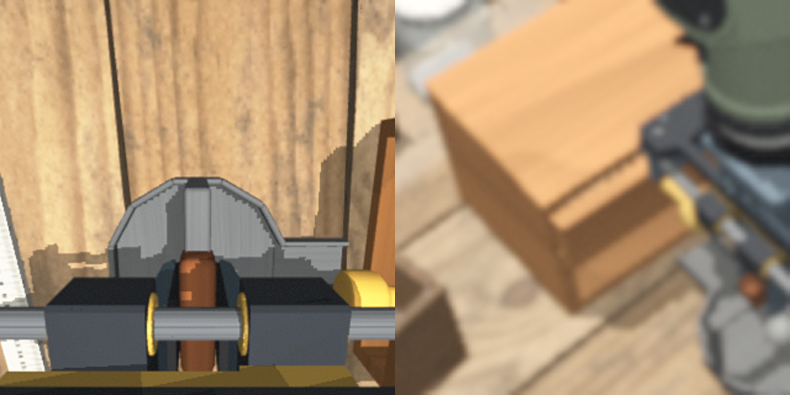

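The pose reads −0.190 in cabinet coordinates, because my rows added up to 70 mm. 10 mm remain. The lip is centred: its wall edge is at row 241, against a predicted 242.

Emit:
{"api": "carry_out", "payload": {
  "commands": [
    [0,0.001,0,0,0,0,-1],
    [0.0005,0.002,0,0,0,0,-1],
    [0,0.003,0,0,0,0,-1],
    [0,0.002,0,0,0,0,-1],
    [0,0.001,0,0,0,0,-1],
    [0,0.001,0,0,0,0,-1],
    [0,0,0,0,0,0,-1],
    [0,0,0,0,0,0,-1]
  ]
}}

```text
time: 15.5
tool_pos: [0.5188, 0.065, 0.0849]
eef_rot: [-3.141, 0.0, 1.508]
ft_force: [0.5, -0.3, -2.2]
opening: 0.0159
```

Emit:
{"api": "carry_out", "payload": {
  "commands": [
    [0,0,0,0,0,0,-1],
    [0,0,0,0,0,0,-1],
    [0,0,0,0,0,0,-1],
    [0,0,0,0,0,0,-1],
    [0,0,0,0,0,0,-1],
    [0,0,0,0,0,0,-1],
    [0,0,0,0,0,0,-1],
    [0,0,0,0,0,0,-1]
  ]
}}

```text
time: 16.3
tool_pos: [0.5189, 0.065, 0.0849]
eef_rot: [3.142, 0.0, 1.508]
ft_force: [0.2, -0.1, -2.2]
opening: 0.0159
```

Run:
```python
from h import *
s=manip.get_state();print(s['tool_pos'],s['ft_force'],s['eef_rot'],s['opening'],np.abs(s['joint_vel']).max())
p=[.6984,.0536,-.0632];c,q=np.cos(p[2]),np.sin(p[2]);d=s['tool_pos'][:2]-np.array(p[:2]);print('local',c*d[0]+q*d[1],-q*d[0]+c*d[1])
b=manip.snapshot('scene')[170:270,230:330,::-1]; w=manip.snapshot('wrist')[:,:,::-1]
r=lambda x:cv2.resize(x,(395,395),interpolation=cv2.INTER_CUBIC)
cv2.imwrite('pics/c7.png',np.hstack([r(w[0:320,160:480]),r(b)]))
W=lambda x,y,z:np.array([p[0]+c*x-q*y,p[1]+q*x+c*y,z])
for n,X in[('lipL',W(-.085,.016,.045)),('ball',W(-.18,0,.039)),('mouth',W(-.065,0,.036)),('knob',W(-.115,0,.0995)),('front',W(-.08,.09,.122))]:
    print(n,((proj('wrist',X,s)[0]-[160,0])*395/320).round(0),((proj('scene',X)[0]-[230,170])*3.95).round(0))
```

```text
[0.51889713 0.06501693 0.08494211] [ 0.19418578 -0.11640284 -2.2121088 ] [3.14154917e+00 8.63816588e-05 1.50780692e+00] 0.015856718286397765 0.0019472542214571899
local -0.17986557243714124 5.710139199526995e-05
lipL [350. 242.] [189. 165.]
ball [197. 264.] [292. 241.]
mouth [372. 263.] [191. 143.]
knob [332. 303.] [228. 132.]
front [477.  95.] [ 86. 152.]
```

View pics/c7.png

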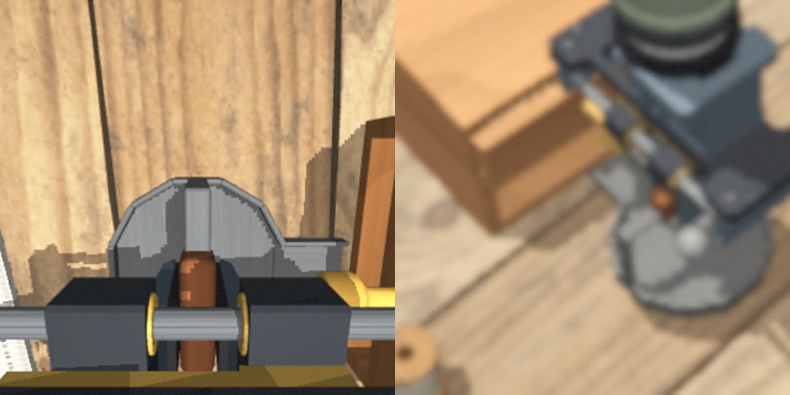

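The lip wall's tip is at (348, 241), against a predicted (350, 242). The ball is at (296, 240) in the scene crop, against a predicted (292, 241). The load matches the dish's weight with no side force, and the arm is still, so I hand the job in.

```bash
python3 -c "
from cell import manip
print(manip.finish_job())"
```

```text
the job is handed in; nothing more can be done
None
```

The job is handed in at about 16.4 s of the 56 s allowed, with the gripper still holding the dish level and still in front of the pigeonhole.

**What I did:** I pushed the drawer home by its knob with the closed fingers. I then gripped the dish by its handle block (16 mm opening, 30 N), lifted it, carried it with slow ramps and turned it 90°. Last, I moved it forward to the mouth.

**Last checks:**
- **Drawer:** a wrist picture right after the push put it within about 1 mm of fully home, and later pictures show it still shut.
- **Lip:** its tip is about 20 mm short of the opening, centred to about 1 mm and about 36 mm high. Its direction matches the cabinet's axis. The lip's tip showed within 2 pixels of its predicted spot in the enlarged picture.
- **Ball:** it is in the middle of the dish, about 4 pixels from its predicted spot.
- **Contact:** the side force is about 0.2 N and the vertical force is −2.2 N. The joint speeds are practically zero.

**What disagreed:**
- **Push force:** I read 28 N forward and an unexplained 21 N upward. The fingers met the knob about 8 mm earlier than I worked out from the pad width.
- **Weight reading:** the vertical force stayed between −1.7 and −3.7 N during the carry, around the 2.9 N expected for dish and ball.
- **Row sums:** I added up my rows wrong twice, 0.09 rad short on the turn and 10 mm short on the advance. I corrected both.

I never went near the weight, the pot or the spool. I did not measure them again at the end.

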